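# Replace a split shingle under its lapped course and hold it flat

## Task

A shingled facade panel lies on the carving bench for repair: the split grey shingle of the lower course has already been drawn part-way out of its place. Draw it straight out and drop it in the scrap crate, then slide the new pale shingle, thin end first, into the empty place and up under the course above until its thick end is flush with its neighbours, never prising up the overlapping shingles and leaving the bench tools and the glue where they stand. Finish holding the new shingle pressed flat to the board with light pressure straight on it from the fingertips: do not let go of that pressure at the end.

Things in the scene. Friction and masses are not known exactly. Their poses are not given: they have to be found in the camera images.
- gap_butt (a point): The place to fill: point on the board's top face, 18 mm above the bench, where the middle of the shingle's butt (thick end) belongs, flush with the butts of the fixed brown neighbours. Board grey-brown. x points up the panel, under the overlapping course; z up. Place 76 mm wide in y; neighbours 10 mm thick. Board bare from x = -75 to 0 mm. Lap starts at x = 70 mm, gap under it 6.5 mm, 4.8 mm at x = 120; lap edge 10 mm thick.
- new_mid (a point): New shingle, pale yellow wood, loose, flat on the bench beside the panel: 120 mm long (x), 60 mm wide (y), a wedge 8 mm thick at the butt (-x end, with dark carved line and six-pointed star) tapering to 3 mm at the head (+x end), 30 g. Point at mid length and width, 3 mm above its underside; z up.
- new_butt (a point): Middle of the lower edge of the new shingle's thick end (60 mm behind new_mid, on the underside); same axes.
- split_mid (a point): Split shingle, grey with a black zigzag crack, loose, same size, shape, carving, point and axes as new_mid. It lies flat on the board in the place to fill, drawn out: its butt sticks out 32 to 44 mm past the neighbours' butts and its head is still 6 to 18 mm under the overlapping course.
- crate_in (a point): Scrap crate of pale slats, open on top, fixed on the bench on one side of the panel (the new shingle lies on the other): 200 mm (x) by 170 mm (y) outside, 182 by 152 mm inside, rim 80 mm above the bench. Point: centre of its inner floor, 8 mm above the bench; z up.
- panel: The shingled panel, fixed: board 327 mm (x, up the panel) by 284 mm (y) by 18 mm, three lapped courses and a rail at the far end, 40 mm high at most. Origin under the centre of the board.
- lap1 (a joint): rad, lift of overlapping shingle 1 of 4 of the course above (1 = panel -y side; centres at -102, -34, 34, 102 mm across the panel). 0 = down; 0.06 = lower edge raised 5 mm. Nailed 80 mm up from its lower edge, springs back down (about 1 N at the edge starts to lift it, 1.5 N more for 5 mm).
- lap2 (a joint): rad, lift of overlapping shingle 2 of 4 of the course above (1 = panel -y side; centres at -102, -34, 34, 102 mm across the panel). 0 = down; 0.06 = lower edge raised 5 mm. Nailed 80 mm up from its lower edge, springs back down (about 1 N at the edge starts to lift it, 1.5 N more for 5 mm).
- lap3 (a joint): rad, lift of overlapping shingle 3 of 4 of the course above (1 = panel -y side; centres at -102, -34, 34, 102 mm across the panel). 0 = down; 0.06 = lower edge raised 5 mm. Nailed 80 mm up from its lower edge, springs back down (about 1 N at the edge starts to lift it, 1.5 N more for 5 mm).
- lap4 (a joint): rad, lift of overlapping shingle 4 of 4 of the course above (1 = panel -y side; centres at -102, -34, 34, 102 mm across the panel). 0 = down; 0.06 = lower edge raised 5 mm. Nailed 80 mm up from its lower edge, springs back down (about 1 N at the edge starts to lift it, 1.5 N more for 5 mm).
- mallet: Bystander: turned wooden carving mallet standing on its head, 240 mm tall, 96 mm across; origin at the centre of its foot.
- gouge: Bystander: carving gouge lying on the bench between robot and panel, 250 mm long along its x, 28 mm high; origin below its ferrule.
- rule: Bystander: folded yellow rule lying on the bench between robot and panel, 130 mm long along its x, 23 mm wide, 16 mm high; origin under its centre.
- glue: Bystander: glue bottle standing on the bench, 160 mm tall, 56 mm across; origin at the centre of its foot.
There are look-alikes about, which are no part of the job. What is shaped like the part that bears split_mid but pink or red is not meant.

How it is judged:
By the outcome, as a careful person would: the job done as asked, in the order asked, and still so for the second after the job is handed in, while the arm keeps its last pose, push and grip.
It also fails if it takes over 72 s, if anything falls off the work surface, if the arm or the gripper's body presses on something with over 40 N, if the wrist force passes 120 N, or if a joint passes its speed limit or range.

## Robot

A 6-joint arm with a two-finger parallel gripper is mounted at the origin on the work surface. World frame = base frame: x ahead of the robot, y to its left, z up, the work surface at z = 0. Lengths are in mm, angles in rad, forces in N, time in s.
With the tool pointing down it reaches from about 400 to 925 mm from the base axis. Payload 12.5 kg.
Tool frame: the origin (TCP) lies midway between the tips of the shut fingers; the grasp point (between the pads) lies 19 mm behind it (env.tcp_to_grasp is the distance from the TCP to the grasp point, in mm); z points along the fingers, y is the line along which they close (so a half turn about z gives the same grasp; the last joint's range is limited). The gripper opens to 95 mm and grips with 3 to 60 N. Pads are 20 mm wide; open, the fingers measure 119 mm over their backs; the gripper's body (75 mm by 180 mm) begins 59 mm behind the grasp point.
Start: joints at [-1.292, 0.491, 1.559, -0, 1.092, -0.106], TCP at [234.632, -579.305, 214.661] pointing down, gripper open.
Joint ranges: [-3.1, 3.1], [-0.84, 2.19], [0.05, 2.79], [-1.13, 4.28], [0.06, 2.93], [-2.69, 2.69]. Speed limits (rad/s): [2.22, 2.22, 2.79, 3.14, 3.14, 3.14].

## Interface

Orientations are given as [roll, pitch, yaw] about the fixed x, y, z axes, in that order (R = Rz(yaw) Ry(pitch) Rx(roll)).
In Python, from cell import env gives the robot as it stands. The module is installed in compiled form; this text tells all that it offers.
- The arm moves only by the tool step_arm, never from a script. Its argument "plan" is a list that holds one entry, the list of rows, each a list of 5 numbers: the shift along the tool's x, y, z in mm, then the turn about the tool's z in degrees, then the opening, from -1 (shut) to 1 (fully open). A call has 1 to 8 rows; each row is the pose to reach, as a shift and turn from the pose commanded when the call began, along the tool's axes at that moment; what a row does not reach only later rows make up. A row lasts 1/12 s, in which the tool goes at most 41.7 mm and 7.16 degrees, less where a joint would pass 70% of its speed; a pose out of reach is approached as far as the arm can. A call with a gripper value outside its range is refused whole. The fingers move at their own pace and stop on an object; the grip force is fixed at half the most. Time passes only in rows, so rows that repeat a pose let the fingers close. It gives the time, the measured TCP pose, the force, the opening and the grip force at its end, in the units of the state.
- env.state(): the state, without advancing time (a new reading comes with each control period).
- env.read_camera(name): name is "scene" or "top"; returns the picture (384x512x3 uint8, blue, green, red); there is no depth.
- env.get_calibration(name): a dict with "K" (3x3 intrinsics, pixels), "extrinsics" (4x4, takes a point from world to camera coordinates). Camera axes: x right, y up, looking along -z (the intrinsics and any distortion apply to the point x, -y, -z); pixel columns grow to the right and rows downward; lengths in mm; the calibration is good to about 2 mm. A picture is of the moment at which its call begins. get_calibration takes no time and is no camera call.
- env.job_done(): hands the job in; it is judged then, once.
The state is a dict: "t": time; "joints": joint angles; "qvel": joint speeds; "tau": joint torques, N m; "eef_pos": TCP position; "tcp_rot": TCP orientation; "ft_force": force on the tool from outside, world axes, zero at the start; "moment": the same for the moment, N m; "opening": opening from 0.0 (shut) to 1.0 (fully open); "grip_force": force on a finger pad.
Only numpy, scipy, OpenCV 4.12 (cv2) and the standard library are available. Lean on these libraries where they do the work, as an engineer would, in place of code of your own. Each camera call takes 0.05 s, during which the arm holds its last target. There are 200 camera calls.

## Working session

There is one attempt and no reset: what is moved stays moved. The work goes in short steps, Python scripts to look and compute and a tool call to move; the robot and the scene stay as the last step left them, time stands still between calls to the robot, and variables do not carry over. Pictures are saved under pics/ and viewed, at most 11 in all, crops included, and the job is handed in when it is done.

Besides the shell and the picture viewer there is one more tool, called as a command line: name --argument value ..., lists and objects as JSON in quotes. step_arm: Moves the arm, as the interface text tells. Its arguments: {"type":"object","properties":{"plan":{"type":"array"}},"required":["plan"]}

```bash
mkdir -p pics
cat > h.py <<'E'
import numpy as np, cv2
from cell import env
def cal(n):
    c=env.get_calibration(n); return np.array(c["K"]),np.array(c["extrinsics"]),c
def ray(n,u,v):
    K,E,_=cal(n); d=np.linalg.inv(K)@[u,v,1]; d=np.array([d[0],-d[1],-d[2]])
    R,t=E[:3,:3],E[:3,3]; return -R.T@t, R.T@d
def onz(n,u,v,z):
    o,d=ray(n,u,v); return o+d*(z-o[2])/d[2]
def proj(n,p):
    K,E,_=cal(n); q=E[:3,:3]@p+E[:3,3]; q=K@[q[0],-q[1],-q[2]]; return q[:2]/q[2]
E
python3 - <<'E'
from h import *
for n in ("top","scene"):
    i=env.read_camera(n); cv2.imwrite(f"pics/{n}0.png",i); cv2.imwrite(f"pics/{n}0b.png",cv2.resize(i,(800,600),interpolation=cv2.INTER_CUBIC))
    K,E,c=cal(n); print(n,c.keys(),K.tolist(),-E[:3,:3].T@E[:3,3])
s=env.state();print(s)
E
```

```text
top dict_keys(['K', 'extrinsics']) [[469.1015106432076, 0.0, 259.895881386033], [0.0, 469.1015106432076, 196.3847635389471], [0.0, 0.0, 1.0]] [ 342.52837018   42.55747994 1419.96805937]
scene dict_keys(['K', 'extrinsics']) [[368.6347510315358, 0.0, 258.42329390563583], [0.0, 368.6347510315358, 190.48606980015046], [0.0, 0.0, 1.0]] [966.51851814 830.90631786 748.94799248]
{'t': 0.1, 'joints': array([-1.29158764e+00,  4.91480878e-01,  1.55940087e+00, -1.43721405e-05,
        1.09169351e+00, -1.05591834e-01]), 'qvel': array([-0.00081998, -0.00207193, -0.00295435, -0.00045646,  0.00061614,
        0.00014413]), 'tau': array([ 3.15989368e-03, -6.13625836e+01, -2.58605254e+01,  6.94503752e-02,
        4.70270275e-02, -6.52371750e-05]), 'eef_pos': array([ 234.57053722, -579.07416032,  214.12736027]), 'tcp_rot': array([-3.14061418e+00, -9.08854819e-05,  3.84807112e-01]), 'ft_force': array([-0.48605621,  1.11770928,  0.47106316]), 'moment': array([ 0.02901892, -0.01652556,  0.01219778]), 'grip_force': 0.0, 'opening': 1.0041402847713332}
```

View pics/top0b.png

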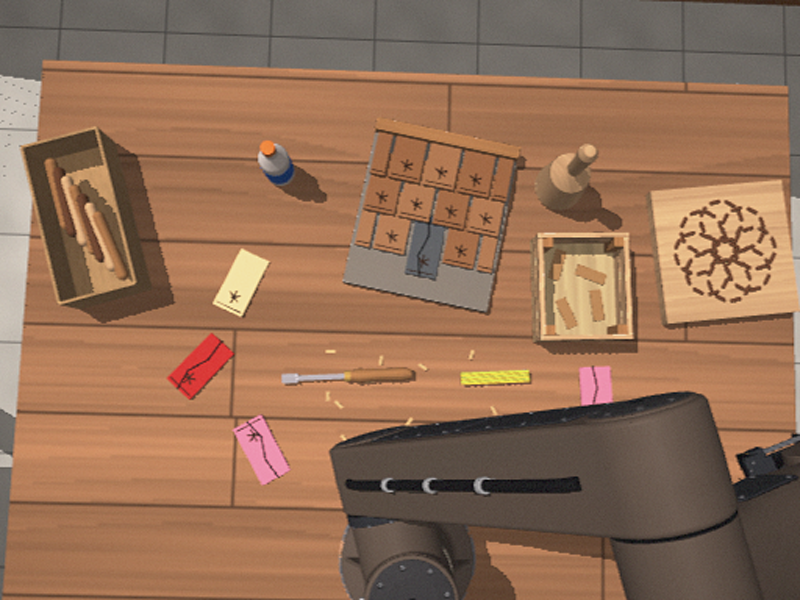

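View pics/scene0b.png

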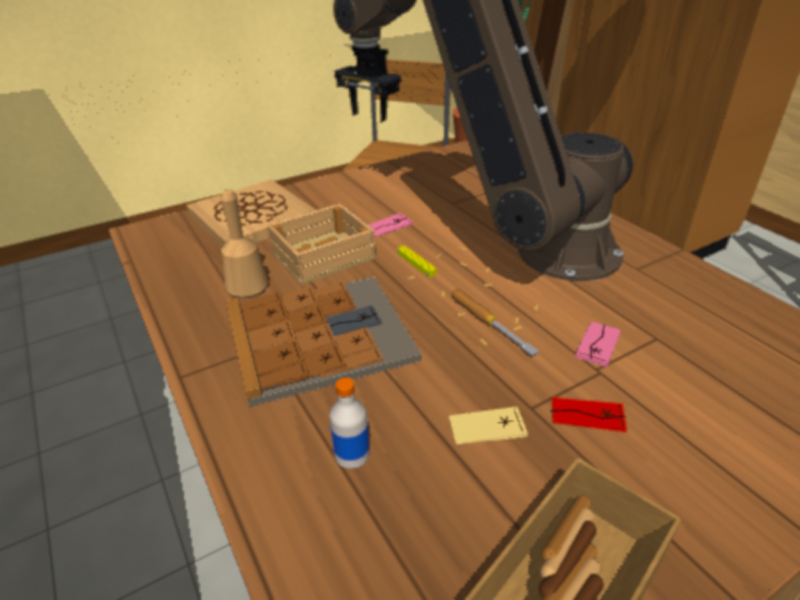

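Top view (800x600): split grey shingle at about (425,250) in the panel, new pale shingle at (241,283), crate at (585,287). The rule (495,377) and gouge lie below the panel, the glue bottle is at (275,163), and the pink and red pieces are look-alikes. The scene view agrees.

Run:
```python
from h import *
i=cv2.imread("pics/top0.png"); s=cv2.imread("pics/scene0.png")
h=cv2.cvtColor(i,cv2.COLOR_BGR2HSV)
for n,(u,v) in dict(split=(415,245),split2=(436,255),board=(380,285),new=(240,270),brown=(405,170),bench=(300,240),crate=(585,236)).items():
    u=int(u*.64);v=int(v*.64);print(n,i[v,u],h[v,u])
a=i[135:205,210:340]; b=s[170:265,140:275]
cv2.imwrite("pics/crop1.png",np.vstack([cv2.resize(a,(780,420),interpolation=cv2.INTER_CUBIC)]))
```

```text
split [101  98  98] [120   8 101]
split2 [103 101 100] [110   7 103]
board [124 135 149] [ 13  43 149]
new [168 227 243] [ 24  79 243]
brown [ 46  66 102] [ 11 140 102]
bench [ 90 125 180] [ 12 128 180]
crate [140 193 235] [ 17 103 235]
```

View pics/crop1.png

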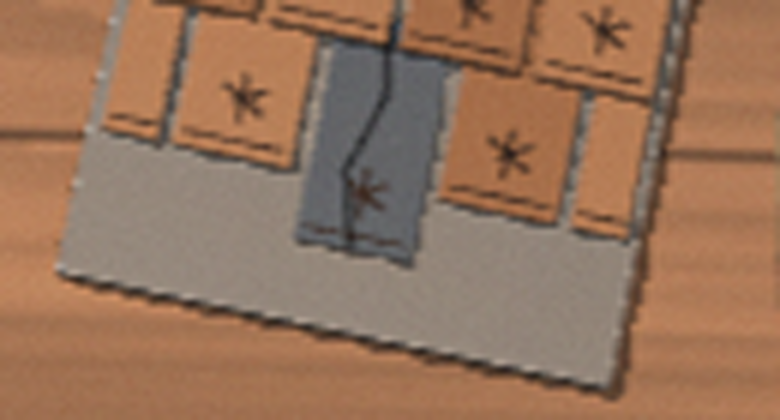

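```bash
cat > meas.py <<'E'
from h import *
def big(m,off=(0,0)):
    c,_=cv2.findContours(m,cv2.RETR_EXTERNAL,cv2.CHAIN_APPROX_NONE); return max(c,key=cv2.contourArea)
def rect(m,z,n="top"):
    c=big(m); r=cv2.boxPoints(cv2.minAreaRect(c))
    w=np.array([onz(n,u,v,z)[:2] for u,v in c[:,0].astype(float)]).astype(np.float32)
    return w, cv2.minAreaRect(w)
def roi(m,x0,y0,x1,y1):
    o=np.zeros_like(m); o[y0:y1,x0:x1]=m[y0:y1,x0:x1]; return o
E
python3 - <<'E'
from meas import *
i=cv2.imread("pics/top0.png")
S=4
I=cv2.resize(i,None,fx=S,fy=S,interpolation=cv2.INTER_CUBIC); h=cv2.cvtColor(I,cv2.COLOR_BGR2HSV)
def up(p): return (np.array(p)+.5)/S-.5
H,Sa,V=[h[...,k].astype(int) for k in range(3)]
def pts(c): return np.array([up(p) for p in c[:,0]])
def world(P,z,n="top"): return np.array([onz(n,u,v,z)[:2] for u,v in P],np.float32)
B,G,R=[I[...,k].astype(int) for k in range(3)]
def m(c,*b):
    x=(c).astype(np.uint8)*255; x=roi(x,*[S*q for q in b]); k=np.ones((5,5),np.uint8); return cv2.morphologyEx(cv2.morphologyEx(x,cv2.MORPH_CLOSE,np.ones((13,13),np.uint8)),cv2.MORPH_OPEN,k)
split=m((R-B<10)&(V>60)&(V<125),250,135,295,185)
w=world(pts(big(split)),24); r=cv2.minAreaRect(w); print("split",r, cv2.boxPoints(r).tolist())
new=m((R>200)&(G>190)&(Sa<130),125,150,180,210)
w=world(pts(big(new)),6); r=cv2.minAreaRect(w); print("new",r, cv2.boxPoints(r).tolist())
# board near edge & neighbour butts: scan columns
E_,Bt=[],[]
for u in range(228,310):
    U=int((u+.5)*S)
    col=((R-B)[:,U]<50)&(V[:,U]>105)
    ve=[v for v in range(150*S,205*S) if col[v]]
    if len(ve)<20: continue
    E_.append(up((U,max(ve)+.5))); Bt.append(up((U,min(ve)-.5)))
E_=np.array(E_);Bt=np.array(Bt)
def fit(W):
    for _ in range(6):
        p=np.polyfit(W[:,1],W[:,0],1); e=W[:,0]-np.polyval(p,W[:,1]); W=W[abs(e)<max(2,1.5*np.std(e))]
    return p,len(W),np.std(e),W[:,1].min(),W[:,1].max()
print("edge",fit(world(E_,18)))
# butts: brown->board transitions
T=[]
for u in list(range(230,258))+list(range(285,302)):
    U=int((u+.5)*S); rb=(R-B)[:,U]; 
    v=[v for v in range(150*S,205*S) if rb[v-1]>=50 and rb[v]<50 and V[v+6,U]>105]
    if v: T.append(up((U,v[0]-.5)))
print("butt",fit(world(np.array(T),22)))
# crate
for n in [(534,233),(632,234),(535,340),(634,340)]: print(onz("top",n[0]*.64,n[1]*.64,80)[:2])
E
```

```text
split ((585.6964111328125, -18.15877914428711), (65.99169158935547, 106.64557647705078), 79.23958587646484) [[527.1508178710938, -40.618934631347656], [631.9212036132812, -60.529945373535156], [644.2420043945312, 4.3013763427734375], [539.4716186523438, 24.212387084960938]]
new ((514.6080932617188, 335.6154479980469), (60.297462463378906, 120.24932098388672), 65.90413665771484) [[447.413818359375, 332.64056396484375], [557.18505859375, 283.5469970703125], [581.8023681640625, 338.59033203125], [472.0311279296875, 387.68389892578125]]
edge (array([1.81511060e-01, 4.95135622e+02]), 80, np.float64(0.5389155080476664), np.float32(-134.34856), np.float32(104.50077))
butt (array([1.82102076e-01, 5.71591805e+02]), 34, np.float64(0.3431021571639919), np.float32(-108.32689), np.float32(106.828804))
[ 612.65015652 -219.28658065]
[ 616.39141859 -402.97644656]
[ 413.48958139 -223.1161692 ]
[ 418.4848185  -406.18299995]
```

```bash
cat >> meas.py <<'E'
def goto(x,y,z,yaw):
    s=env.state(); p=s["eef_pos"]; a=s["tcp_rot"][2]; d=np.array([x,y,z])-p
    print("shift",np.round([np.cos(a)*d[0]+np.sin(a)*d[1], np.sin(a)*d[0]-np.cos(a)*d[1], -d[2]],1),"turn",round(np.degrees(a-yaw),1))
E
python3 - <<'E'
from meas import *
f=lambda p:((p[0]+.5)/6-.5+210,(p[1]+.5)/6-.5+135)
for n,p,z in [("L nb butt corner",(295,170),23),("L nb up",(318,40),28),("R nb butt",(440,198),23),("R nb up",(460,75),28),("split b1",(297,240),26),("split b2",(412,265),26),("split h1",(326,40),21),("split h2",(448,62),21),("bd1",(60,272),18),("bd2",(613,392),18)]:
    print(n,np.round(onz("top",*f(p),z),1))
for n,(u,v),z in [("ruleL",(460,377),16),("gougeR",(413,375),14),("mallet",(565,187),100),("glue foot",(285,180),0),("toolbox",(110,225),60)]: print(n,np.round(onz("top",u*.64,v*.64,z)))
yaw=-.18; c,s=np.cos(yaw),np.sin(yaw)
E
```

```text
L nb butt corner [574.3  20.1  23. ]
L nb up [639.8  10.4  28. ]
R nb butt [562.3 -53.1  23. ]
R nb up [624.2 -61.4  28. ]
split b1 [538.5  18.2  26. ]
split b2 [527.6 -39.6  26. ]
split h1 [641.5   6.2  21. ]
split h2 [632.1 -55.7  21. ]
bd1 [520.  136.4  18. ]
bd2 [ 467.4 -142.3   18. ]
ruleL [342. -93.  16.]
gougeR [344.  -3.  14.]
mallet [ 696. -272.  100.]
glue foot [720. 259.   0.]
toolbox [607. 571.  60.]
```

Run:
```python
from meas import *
goto(547.5,-13.4,70,-.18)
```

```text
shift [ 502.4 -406.8  144.1] turn 32.4
```

step_arm --plan '[[[35,-28,0,4,1],[70,-57,0,8,1],[105,-85,0,12,1],[140,-113,0,16,1],[175,-142,0,20,1],[210,-170,0,24,1],[240,-195,0,28,1],[270,-219,0,32.4,1]]]'

```text
t: 0.77
eef_pos: [396.1, -285.6, 214.6]
tcp_rot: [-3.142, 0.0, -0.184]
ft_force: [1.9, -0.0, 0.2]
opening: 0.998
grip_force: 0.0
```

Run:
```python
from meas import *
goto(547.5,-13.4,70,-.18)
s=env.state();print(s["t"],s["eef_pos"],s["tcp_rot"],s["joints"])
```

```text
shift [  98.9 -295.3  144.6] turn -0.2
0.7667 [ 396.11517402 -285.55204429  214.55486453] [-3.14152637e+00  1.67520927e-04 -1.84357358e-01] [-7.59951415e-01  2.97720314e-01  1.88464379e+00 -4.34561850e-05
  9.59405162e-01  9.95227223e-01]
```

step_arm --plan '[[[13,-38,10,0,1],[26,-76,20,0,1],[39,-114,40,0,1],[52,-152,60,0,1],[65,-190,80,0,1],[78,-228,100,0,1],[90,-265,115,0,1],[98,-294,130,0,1]]]'

```text
t: 1.43
eef_pos: [543.8, -17.8, 85.7]
tcp_rot: [3.141, -0.0, -0.181]
ft_force: [0.4, -0.9, 0.5]
opening: 0.999
grip_force: 0.0
```

step_arm --plan '[[[0,0,14,0,1],[0,0,14,0,1]]]'

```text
t: 1.6
eef_pos: [542.2, -17.7, 69.9]
tcp_rot: [3.141, 0.004, -0.177]
ft_force: [-0.5, 0.5, 0.1]
opening: 1.001
grip_force: 0.0
```

Run:
```python
from meas import *
goto(547.5,-13.4,20,-.18)
```

```text
shift [ 4.5 -5.2 49.9] turn 0.2
```

step_arm --plan '[[[4.5,-5,10,0,1],[4.5,-5,25,0,1],[4.5,-5,38,0,1],[4.5,-5,45,0,1],[4.5,-5,48,0,1],[4.5,-5,48.5,0,1],[4.5,-5,48.5,0,1]]]'

```text
t: 2.18
eef_pos: [548.6, -16.0, 24.6]
tcp_rot: [3.142, -0.001, -0.181]
ft_force: [-0.0, 0.7, 0.3]
opening: 0.997
grip_force: 0.0
```

Run:
```python
from meas import *
goto(547.5,-13.4,20,-.18)
i=env.read_camera("scene"); cv2.imwrite("pics/s1.png",cv2.resize(i[150:270,120:300],(780,520),interpolation=cv2.INTER_CUBIC))
```

```text
shift [-1.6 -2.4  4.6] turn -0.1
```

View pics/s1.png

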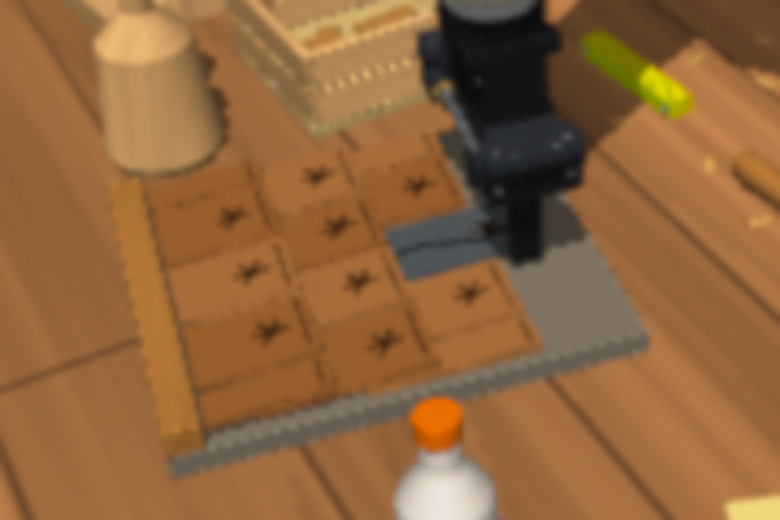

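The scene view shows the fingers around the butt end of the grey shingle at about (520,240), clear of the brown neighbours.

step_arm --plan '[[[-1.5,-2.5,3,0,1],[-1.5,-2.5,4.5,0,1],[-1.5,-2.5,4.5,0,1],[-1.5,-2.5,4.5,0,-1],[-1.5,-2.5,4.5,0,-1],[-1.5,-2.5,4.5,0,-1],[-1.5,-2.5,4.5,0,-1],[-1.5,-2.5,4.5,0,-1]]]'

```text
t: 2.9
eef_pos: [547.4, -12.9, 19.7]
tcp_rot: [3.141, -0.0, -0.181]
ft_force: [0.3, 0.4, -0.1]
opening: 0.704
grip_force: 0.0
```

step_arm --plan '[[[0,0,0,0,-1],[0,0,0,0,-1],[0,0,0,0,-1],[0,0,0,0,-1]]]'

```text
t: 3.23
eef_pos: [547.4, -12.9, 19.6]
tcp_rot: [3.141, -0.0, -0.181]
ft_force: [-0.5, -0.0, 0.8]
opening: 0.626
grip_force: 30.0
```

Gripped (30 N, about 60 mm). Next I draw it straight out along -x, slowly at first, with a slight lift only once the head is clear of the lap.

step_arm --plan '[[[-5,0,0,0,-1],[-12,0,0,0,-1],[-20,0,0,0,-1],[-30,0,0,0,-1],[-42,0,0,0,-1],[-56,0,0,0,-1],[-72,0,0,0,-1],[-90,0,0,0,-1]]]'

```text
t: 3.9
eef_pos: [457.4, 3.6, 19.7]
tcp_rot: [3.141, 0.0, -0.181]
ft_force: [-0.2, -0.3, 0.6]
opening: 0.628
grip_force: 30.0
```

step_arm --plan '[[[0,0,-10,0,-1],[0,0,-30,0,-1],[0,0,-60,0,-1],[0,0,-95,0,-1],[0,0,-120,0,-1],[0,0,-120,0,-1]]]'

```text
t: 4.4
eef_pos: [459.5, 3.4, 143.6]
tcp_rot: [-3.141, -0.006, -0.18]
ft_force: [0.2, -0.2, 0.3]
opening: 0.629
grip_force: 30.0
```

Run:
```python
from meas import *
# crate yaw from rim corners
a,b,c,d=[onz("top",u*.64,v*.64,80)[:2] for u,v in [(534,233),(632,234),(535,340),(634,340)]]
ex=(a+b-c-d)/2; yaw=np.arctan2(ex[1],ex[0]); print("crate yaw",yaw,np.linalg.norm(ex),np.linalg.norm(a+c-b-d)/2,(a+b+c+d)/4)
C=(a+b+c+d)/4; g=C-45*np.array([np.cos(yaw),np.sin(yaw)])
print(g); goto(*g,140,yaw)
```

```text
crate yaw 0.017718426618419665 198.56475576297433 183.4303689165596 [ 515.25399375 -312.89054909]
[ 470.26105727 -313.68783657]
shift [ 67.5 310.    3.6] turn -11.4
```

step_arm --plan '[[[8,38,0,-2,-1],[16,76,0,-4,-1],[25,115,0,-6,-1],[34,154,0,-8,-1],[43,193,0,-10,-1],[51,231,0,-11.4,-1],[59,270,0,-11.4,-1],[67.5,310,0,-11.4,-1]]]'

```text
t: 5.07
eef_pos: [468.3, -314.9, 138.6]
tcp_rot: [-3.14, 0.001, 0.018]
ft_force: [0.7, 0.7, 0.1]
opening: 0.624
grip_force: 30.0
```

step_arm --plan '[[[0,0,0,0,-1],[0,0,0,0,-1]]]'

```text
t: 5.23
eef_pos: [468.3, -314.8, 138.2]
tcp_rot: [-3.14, 0.001, 0.015]
ft_force: [-0.4, 1.5, -0.3]
opening: 0.624
grip_force: 30.0
```

Run:
```python
from meas import *
goto(470.3,-313.7,45,.018)
i=env.read_camera("top"); cv2.imwrite("pics/t2.png",cv2.resize(i[120:250,310:440],(600,600),interpolation=cv2.INTER_CUBIC))
```

```text
shift [ 2.  -1.1 93.2] turn -0.2
```

View pics/t2.png

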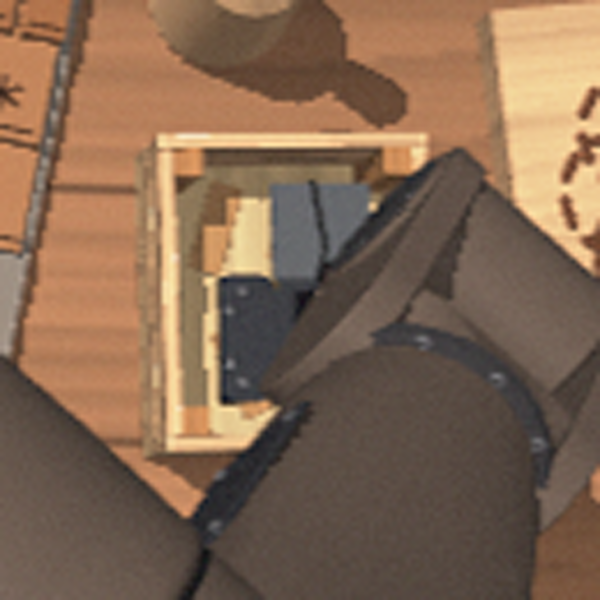

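The grey shingle (crop 320,235) hangs centred over the crate, whose rim spans columns 157–428, once parallax is allowed for. Lowering and releasing with a limited opening.

step_arm --plan '[[[0,0,30,0,-1],[0,0,60,0,-1],[0,0,82,0,-1],[0,0,94,0,-1],[0,0,94,0,-1],[0,0,94,0,0.6],[0,0,94,0,0.6],[0,0,94,0,0.6]]]'

```text
t: 5.95
eef_pos: [470.0, -313.6, 46.8]
tcp_rot: [3.14, -0.001, 0.019]
ft_force: [0.1, 0.9, 0.8]
opening: 0.774
grip_force: 0.0
```

step_arm --plan '[[[0,0,0,0,0.6],[0,0,0,0,0.6],[0,0,0,0,0.6],[0,0,-40,0,0.6],[0,0,-80,0,0.6],[0,0,-110,0,0.6],[0,0,-110,0,0.6]]]'

```text
t: 6.53
eef_pos: [471.3, -315.2, 161.5]
tcp_rot: [3.136, -0.007, 0.018]
ft_force: [-0.4, -1.3, 0.0]
opening: 0.806
grip_force: 0.0
```

Run:
```python
from meas import *
C=np.array([514.6,335.6]); ex=np.array([np.cos(-.4206),np.sin(-.4206)])
g=C-(60-15)*ex; print(g)
goto(*g,70,np.pi-.4206)
goto(*g,150,-.4206+0)
```

```text
[473.52201461 353.97387048]
shift [  14.5 -669.    91.5] turn -154.8
shift [  14.5 -669.    11.5] turn 25.2
```

step_arm --plan '[[[1,-40,0,-7,1],[2,-80,0,-14,1],[3,-120,0,-21,1],[4,-160,0,-28,1],[5,-200,0,-35,1],[6,-240,0,-42,1],[7,-280,0,-49,1],[8,-320,0,-56,1]]]'

```text
t: 7.2
eef_pos: [471.2, 8.1, 155.6]
tcp_rot: [3.141, -0.0, 1.001]
ft_force: [0.7, -0.2, -0.2]
opening: 0.998
grip_force: 0.0
```

Run:
```python
from meas import *
i=env.read_camera("top"); cv2.imwrite("pics/t3.png",i)
goto(473.5,354,120,np.pi-.4206); print(env.state()["joints"])
```

```text
shift [ 290.6 -177.7   35.6] turn -97.8
[-1.12553021e-01  3.55166813e-01  1.99466804e+00  1.48184697e-03
  7.92323508e-01  4.43728098e-01]
```

step_arm --plan '[[[35,-22,0,-7,1],[70,-43,0,-14,1],[105,-64,0,-21,1],[140,-86,5,-28,1],[176,-108,10,-35,1],[212,-130,20,-42,1],[248,-152,30,-49,1],[280,-172,35,-56,1]]]'

```text
t: 7.92
eef_pos: [479.0, 336.1, 119.6]
tcp_rot: [-3.141, 0.0, 1.979]
ft_force: [0.9, -0.4, 1.0]
opening: 0.999
grip_force: 0.0
```

step_arm --plan '[[[0,0,0,-7,1],[0,0,0,-14,1],[0,0,0,-21,1],[0,0,0,-28,1],[0,0,0,-35,1],[0,0,0,-41.8,1],[0,0,0,-41.8,1]]]'

```text
t: 8.5
eef_pos: [479.6, 334.1, 120.4]
tcp_rot: [-3.141, -0.0, 2.708]
ft_force: [0.1, -0.2, 0.1]
opening: 0.997
grip_force: 0.0
```

Run:
```python
from meas import *
goto(473.5,354,20,np.pi-.4206); print(env.state()["joints"])
```

```text
shift [ 13.9  15.5 100.4] turn -0.8
[ 4.95554385e-01  5.44014850e-01  1.75802981e+00 -1.40986016e-04
  8.39881079e-01 -6.41361363e-01]
```

step_arm --plan '[[[14,15.5,20,-0.8,1],[14,15.5,45,-0.8,1],[14,15.5,70,-0.8,1],[14,15.5,90,-0.8,1],[14,15.5,100,-0.8,1],[14,15.5,100,-0.8,1]]]'

```text
t: 9.0
eef_pos: [472.7, 353.6, 18.6]
tcp_rot: [-3.139, -0.002, 2.714]
ft_force: [0.0, -0.4, 0.7]
opening: 0.999
grip_force: 0.0
```

Run:
```python
from meas import *
goto(473.5,354,2.5,np.pi-.4206)
```

```text
shift [-0.5  0.7 16.1] turn -0.4
```

step_arm --plan '[[[0,0.5,10,-0.4,1],[0,0.5,14,-0.4,1],[0,0.5,16,-0.4,1],[0,0.5,16,-0.4,1],[0,0.5,16,-0.4,-1],[0,0.5,16,-0.4,-1],[0,0.5,16,-0.4,-1],[0,0.5,16,-0.4,-1]]]'

```text
t: 9.67
eef_pos: [473.9, 354.8, 5.0]
tcp_rot: [3.141, 0.0, 2.723]
ft_force: [0.0, 0.2, -0.0]
opening: 0.778
grip_force: 0.0
```

step_arm --plan '[[[0,0,0,0,-1],[0,0,0,0,-1],[0,0,0,0,-1],[0,0,0,0,-1],[0,0,0,0,-1]]]'

```text
t: 10.08
eef_pos: [473.8, 354.7, 4.8]
tcp_rot: [-3.142, 0.0, 2.724]
ft_force: [-1.1, 0.5, 1.9]
opening: 0.623
grip_force: 30.0
```

Run:
```python
from meas import *
s=env.state(); print(s["eef_pos"],s["tcp_rot"])
ex=np.array([np.cos(-.1796),np.sin(-.1796)]); G=np.array([568.4,-16.5])
for d in (-80,-30): print(d, G+(d+15)*ex)
goto(*(G-65*ex),80,np.pi-.1796)
```

```text
[473.79746837 354.71773329   4.78764005] [-3.14158654e+00  1.20752561e-04  2.72359366e+00]
-80 [504.44551032  -4.88865859]
-30 [553.64127161 -13.82045968]
shift [-174.  -316.2  -75.2] turn -13.7
```

The grip is a bit high (tip 4.8 mm above the bench, shingle 7.4 mm thick there), so I re-grip 2.5 mm lower.

step_arm --plan '[[[0,0,0,0,0.6],[0,0,0,0,0.6],[0,0,1.5,0,0.6],[0,0,2.5,0,0.6],[0,0,2.5,0,0.6],[0,0,2.5,0,-1],[0,0,2.5,0,-1],[0,0,2.5,0,-1]]]'

```text
t: 10.75
eef_pos: [473.8, 354.7, 2.2]
tcp_rot: [-3.142, 0.0, 2.723]
ft_force: [0.1, 0.4, -0.3]
opening: 0.65
grip_force: 0.0
```

step_arm --plan '[[[0,0,0,0,-1],[0,0,0,0,-1],[0,0,0,0,-1]]]'

```text
t: 11.0
eef_pos: [473.8, 354.7, 2.2]
tcp_rot: [-3.142, 0.0, 2.724]
ft_force: [-0.3, 0.7, -0.7]
opening: 0.627
grip_force: 30.0
```

step_arm --plan '[[[0,0,-20,0,-1],[0,0,-50,0,-1],[-15,-28,-75,0,-1],[-34,-62,-78,-2,-1],[-53,-96,-78,-4,-1],[-72,-130,-78,-6,-1],[-91,-165,-78,-8,-1],[-110,-200,-78,-10,-1]]]'

```text
t: 11.67
eef_pos: [492.9, 125.6, 80.4]
tcp_rot: [3.141, 0.0, 2.9]
ft_force: [1.5, 0.1, -0.1]
opening: 0.628
grip_force: 30.0
```

step_arm --plan '[[[-16,-32,0,-1,-1],[-32,-64,0,-2,-1],[-48,-96,0,-3,-1],[-60,-112,0,-3.8,-1],[-60,-112,0,-3.8,-1],[-60,-112,0,-3.8,-1]]]'

```text
t: 12.17
eef_pos: [524.3, 3.3, 80.1]
tcp_rot: [-3.142, -0.0, 2.962]
ft_force: [-0.8, -0.3, -0.8]
opening: 0.627
grip_force: 30.0
```

Run:
```python
from meas import *
print(env.state()["eef_pos"],env.state()["tcp_rot"])
goto(504.4,-4.9,60,np.pi-.1796)
i=env.read_camera("top"); cv2.imwrite("pics/t4.png",i)
cv2.imwrite("pics/t4c.png",cv2.resize(i[125:215,200:350],(800,480),interpolation=cv2.INTER_CUBIC))
```

```text
[524.32823654   3.32681438  80.12032809] [-3.14156721e+00 -1.03021678e-04  2.96192046e+00]
shift [ 18.1 -11.7  20.1] turn -0.0
```

View pics/t4c.png

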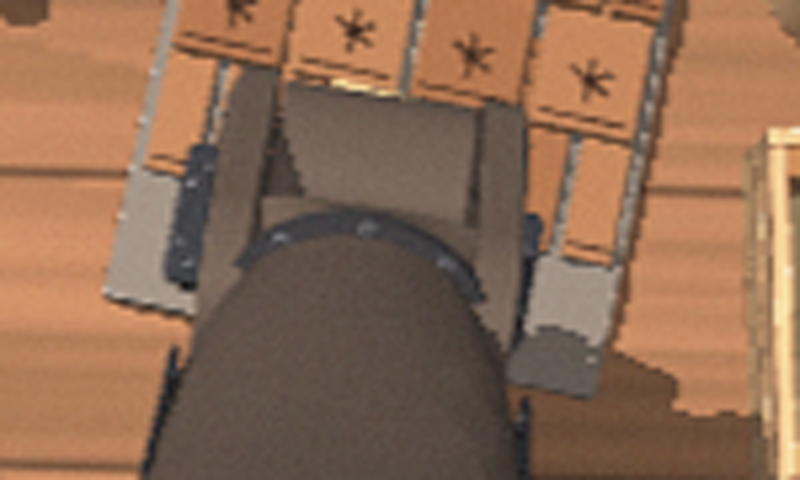

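The top view is occluded by the arm; only a sliver of the pale head shows at (365,88). I go on by measured pose, and use the scene camera once it is down.

step_arm --plan '[[[18,-11.7,0,0,-1],[18,-11.7,10,0,-1],[18,-11.7,30,0,-1],[18,-11.7,45,0,-1],[18,-11.7,54,0,-1],[18,-11.7,57,0,-1],[18,-11.7,57,0,-1],[18,-11.7,57,0,-1]]]'

```text
t: 12.88
eef_pos: [504.7, -3.8, 23.5]
tcp_rot: [-3.142, 0.0, 2.965]
ft_force: [-0.3, -0.4, -0.5]
opening: 0.629
grip_force: 30.0
```

Run:
```python
from meas import *
print(env.state()["eef_pos"],env.state()["tcp_rot"],env.state()["ft_force"])
goto(504.4,-4.9,20.5,np.pi-.1796)
i=env.read_camera("scene"); cv2.imwrite("pics/s5.png",i)
cv2.imwrite("pics/s5c.png",cv2.resize(i[170:260,180:300],(800,600),interpolation=cv2.INTER_CUBIC))
```

```text
[504.73122006  -3.83457647  23.46628313] [-3.14152198e+00  1.92102594e-04  2.96496761e+00] [-0.34497329 -0.43132687 -0.51378249]
shift [ 0.1 -1.1  3. ] turn 0.2
```

View pics/s5c.png

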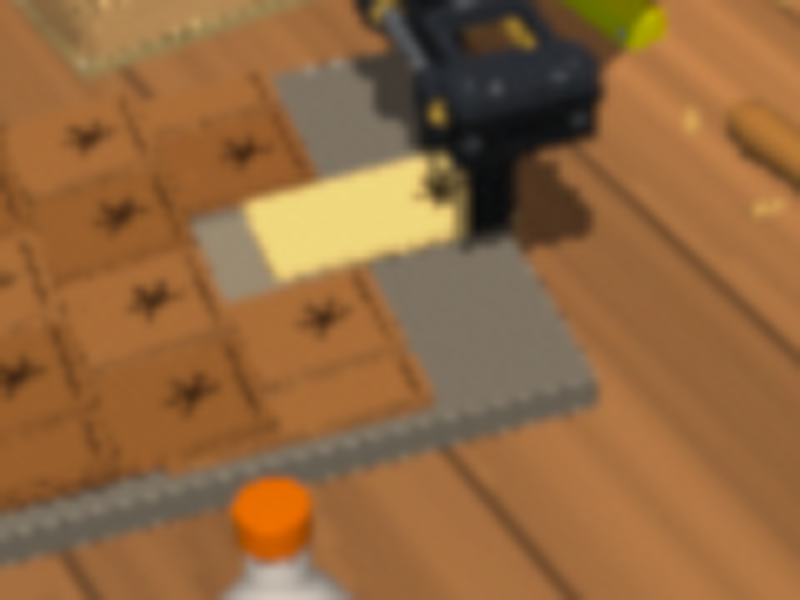

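The pale shingle lies in the place (crop 250–465, 150–280), aligned with the gap with its head short of the lap. Lowering the last 3 mm.

step_arm --plan '[[[0,-1,1.5,0.2,-1],[0,-1,2.7,0.2,-1],[0,-1,2.7,0.2,-1],[0,-1,2.7,0.2,-1]]]'

```text
t: 13.27
eef_pos: [504.4, -5.3, 20.7]
tcp_rot: [-3.142, 0.0, 2.961]
ft_force: [0.6, -0.4, 0.5]
opening: 0.626
grip_force: 30.0
```

step_arm --plan '[[[-6,0,0,0,-1],[-13,0,0,0,-1],[-20,0,0,0,-1],[-27,0,0,0,-1],[-33,0,0,0,-1],[-38,0,0,0,-1],[-40,0,0,0,-1],[-40,0,0,0,-1]]]'

```text
t: 13.93
eef_pos: [544.1, -12.5, 20.4]
tcp_rot: [-3.142, 0.0, 2.961]
ft_force: [-0.7, 0.4, -0.3]
opening: 0.628
grip_force: 30.0
```

Run:
```python
from meas import *
ex=np.array([np.cos(-.1796),np.sin(-.1796)]); G=np.array([568.4,-16.5])
p=env.state()["eef_pos"]; d=p[:2]-G; print("d",d@ex, d@[-ex[1],ex[0]],p[2],env.state()["tcp_rot"],env.state()["ft_force"])
```

```text
d -24.602683181801762 -0.41017631887740963 20.38576871900576 [-3.14151984e+00  1.35467705e-04  2.96079877e+00] [-0.70440347  0.42291318 -0.25986947]
```

step_arm --plan '[[[-4,0,0,0,-1],[-8,0,0,0,-1],[-8,0,0,0,-1],[-8,0,0,0,0.5],[-8,0,0,0,0.5],[-8,0,0,0,0.5],[-8,0,0,0,0.5],[-8,0,0,0,0.5]]]'

```text
t: 14.6
eef_pos: [551.5, -13.8, 20.5]
tcp_rot: [-3.141, -0.0, 2.961]
ft_force: [-0.4, 0.2, -0.2]
opening: 0.749
grip_force: 0.0
```

step_arm --plan '[[[0,0,-15,0,0.5],[0,0,-40,0,0.5],[20,0,-50,0,-1],[45,0,-50,0,-1],[60,0,-50,0,-1],[60,0,-50,0,-1],[60,0,-50,0,-1],[60,0,-50,0,-1]]]'

```text
t: 15.27
eef_pos: [493.6, -3.3, 70.6]
tcp_rot: [-3.142, 0.001, 2.961]
ft_force: [-0.0, 0.8, 0.1]
opening: 0.389
grip_force: 0.0
```

step_arm --plan '[[[0,0,0,0,-1],[0,0,0,0,-1],[0,0,0,0,-1],[0,0,0,0,-1],[0,0,0,0,-1],[0,0,0,0,-1],[0,0,0,0,-1],[0,0,0,0,-1]]]'

```text
t: 15.93
eef_pos: [492.6, -3.1, 70.5]
tcp_rot: [-3.142, 0.0, 2.961]
ft_force: [-0.5, -0.5, -0.5]
opening: 0.005
grip_force: 0.0
```

Run:
```python
from meas import *
ex=np.array([np.cos(-.1796),np.sin(-.1796)]); G=np.array([568.4,-16.5])
p=env.state()["eef_pos"]; d=p[:2]-G; print("d",d@ex, d@[-ex[1],ex[0]],p[2],env.state()["tcp_rot"],env.state()["ft_force"])
for n in("scene","top"):
    i=env.read_camera(n); cv2.imwrite(f"pics/{n}6.png",i)
i=cv2.imread("pics/scene6.png")
cv2.imwrite("pics/s6c.png",cv2.resize(i[170:260,180:300],(800,600),interpolation=cv2.INTER_CUBIC))
```

```text
d -77.01610622514049 -0.3209298985167305 70.49492038252247 [-3.14152452e+00  6.56199718e-06  2.96090263e+00] [-0.45346723 -0.48294215 -0.50135856]
```

View pics/s6c.png

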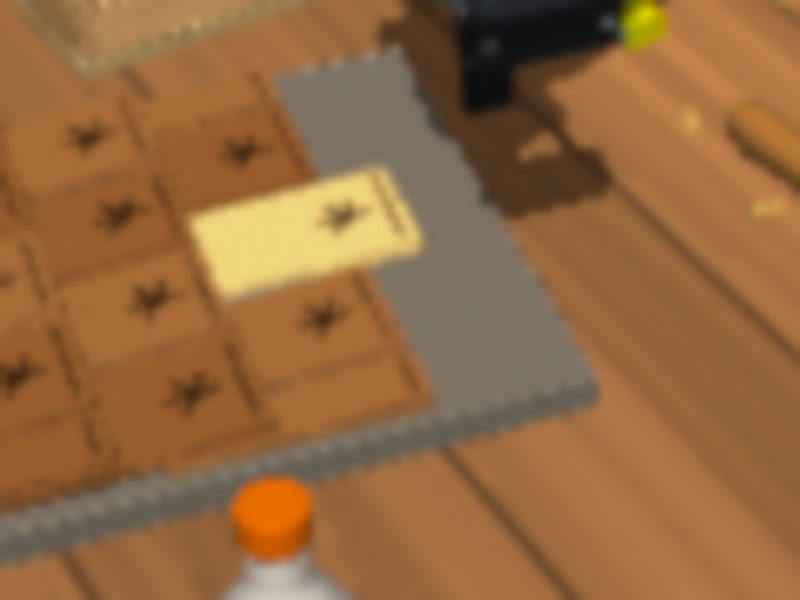

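The pale shingle lies flat in the place, butt edge from crop (383,167) to (422,248), proud of the neighbour line by about 30 mm; the fingers are shut and clear behind it. I measure how far it is proud.

```bash
cat >> meas.py <<'E'
ex=np.array([np.cos(-.1796),np.sin(-.1796)]); ey=np.array([-ex[1],ex[0]]); G=np.array([568.4,-16.5])
def pan(n,u,v,z):
    d=onz(n,u,v,z)[:2]-G; return np.round([d@ex,d@ey],1)
def yel(n,f,z,b):
    S=4; i=cv2.resize(cv2.imread(f),None,fx=S,fy=S,interpolation=cv2.INTER_CUBIC).astype(int)
    B,Gr,R=i[...,0],i[...,1],i[...,2]
    m=((R>150)&(Gr>R*.82)&(R-B>30)&(B>60)).astype(np.uint8)*255
    m=cv2.morphologyEx(roi(m,*[S*q for q in b]),cv2.MORPH_CLOSE,np.ones((13,13),np.uint8))
    c=(big(m)[:,0]+.5)/S-.5
    w=np.array([onz(n,u,v,z)[:2]-G for u,v in c]); return np.c_[w@ex,w@ey]
E
python3 - <<'E'
from meas import *
f=lambda x,y:(180+x/6.667-.43,170+y/6.667-.43)
for nm,p,z in [("butt1",(383,167),26),("butt2",(422,248),26),("rn a",(262,75),28),("rn b",(318,172),18),("ln a",(372,275),28),("ln b",(435,402),28)]: print(nm,pan("scene",*f(*p),z))
for n,b in (("scene",(205,190,250,220)),("top",(250,130,300,190))):
    try:
        w=yel(n,f"pics/{n}6.png",24,b); print(n,len(w),w.min(0),w.max(0), [round(float(np.percentile(w[abs(w[:,1]-y)<4][:,0],0)),1) for y in (-20,-10,0,10,20)])
    except Exception as e: print(n,e)
E
```

```text
butt1 [-31.7 -32.3]
butt2 [-28.8  35.6]
rn a [   2.4 -129.2]
rn b [ -3.3 -50.7]
ln a [ 0.1 48.4]
ln b [  1.6 141.8]
scene 329 [-34.7035452  -38.76330607] [67.41682608 39.77274261] [-34.4, -34.3, -34.7, -34.4, -34.0]
top 338 [ 25.77056236 -34.92556798] [99.59828295 34.10407058] [27.8, 26.6, 26.6, 25.8, 25.9]
```

step_arm --plan '[[[0,0,15,0,-1],[0,0,35,0,-1],[0,0,47,0,-1],[0,0,50,0,-1],[0,0,50,0,-1],[-10,0,50,0,-1],[-20,0,50,0,-1],[-28,0,50,0,-1]]]'

```text
t: 16.7
eef_pos: [522.2, -8.5, 21.4]
tcp_rot: [-3.142, 0.002, 2.961]
ft_force: [1.0, 0.2, -0.2]
opening: 0.008
grip_force: 0.0
```

step_arm --plan '[[[-4,0,0,0,-1],[-9,0,0,0,-1],[-14,0,0,0,-1],[-19,0,0,0,-1],[-24,0,0,0,-1],[-29,0,0,0,-1],[-33,0,0,0,-1],[-35,0,0,0,-1]]]'

```text
t: 17.37
eef_pos: [555.1, -14.5, 20.5]
tcp_rot: [-3.142, 0.0, 2.961]
ft_force: [-0.4, -0.1, 0.6]
opening: 0.006
grip_force: 0.3
```

Run:
```python
from meas import *
p=env.state()["eef_pos"]; d=p[:2]-G; print("d",d@ex, d@ey,p[2],env.state()["tcp_rot"][2],env.state()["ft_force"])
i=env.read_camera("scene"); cv2.imwrite("pics/scene7.png",i)
w=yel("scene","pics/scene7.png",24,(190,180,250,220)); print(w.min(0),w.max(0),[round(float(w[abs(w[:,1]-y)<4][:,0].min()),1) for y in (-20,-10,0,10,20,26)])
cv2.imwrite("pics/s7c.png",cv2.resize(i[170:260,180:300],(800,600),interpolation=cv2.INTER_CUBIC))
```

```text
d -13.423215295101457 -0.3999922908140389 20.478156944361416 2.9608707429507595 [-0.3876131  -0.08563343  0.58468284]
[ -2.19538257 -32.52086401] [67.74363761 35.22496916] [-1.3, -1.5, -2.2, -1.3, 1.8, 3.0]
```

View pics/s7c.png

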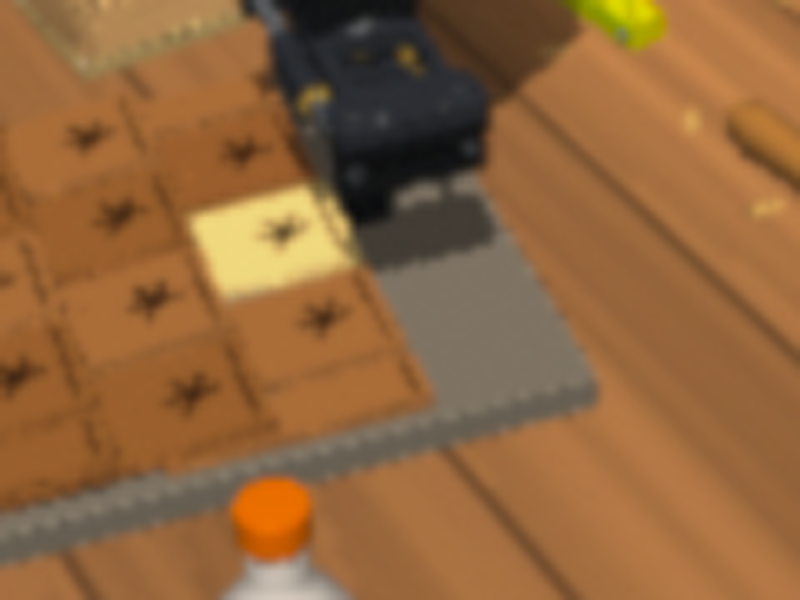

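The pale shingle now fills the place, its butt within a few mm of the neighbours' line, and the fingertips sit at its butt near (370,200). I clear the arm from the top view for a precise flushness check.

step_arm --plan '[[[6,0,0,0,-1],[15,0,0,0,-1],[20,0,-30,0,-1],[30,-20,-60,0,-1],[40,-60,-80,0,-1],[50,-100,-100,0,-1],[60,-140,-100,0,-1],[70,-180,-100,0,-1]]]'

```text
t: 18.08
eef_pos: [454.7, -173.5, 121.8]
tcp_rot: [-3.141, 0.002, 2.962]
ft_force: [1.2, -0.4, -0.1]
opening: 0.002
grip_force: 0.0
```

step_arm --plan '[[[10,-40,0,0,-1],[20,-80,0,0,-1],[20,-120,0,0,-1],[20,-120,0,0,-1]]]'

```text
t: 18.42
eef_pos: [413.1, -292.2, 120.6]
tcp_rot: [-3.14, 0.002, 2.956]
ft_force: [-0.1, 0.4, -1.0]
opening: 0.003
grip_force: 0.0
```

Run:
```python
from meas import *
for n in("scene","top"):
    i=env.read_camera(n); cv2.imwrite(f"pics/{n}8.png",i)
for n,b in (("scene",(190,180,250,220)),("top",(245,130,300,190))):
    w=yel(n,f"pics/{n}8.png",24,b); print(n,np.round(w.min(0),1),np.round(w.max(0),1),[round(float(w[abs(w[:,1]-y)<4][:,0].min()),1) for y in (-26,-20,-10,0,10,20,26)])
a=cv2.imread("pics/scene8.png")[180:230,195:265]; t=cv2.imread("pics/top8.png")[140:190,235:305]
cv2.imwrite("pics/c8.png",np.vstack([cv2.resize(q,(420,300),interpolation=cv2.INTER_CUBIC) for q in(t,a)]))
```

```text
scene [ -4.3 -35.8] [67.1 35.2] [-4.1, -4.0, -4.3, -4.1, -4.0, -3.8, -3.0]
top [ -8.  -34.8] [111.6  34.1] [-2.0, -2.0, -2.2, -1.4, -2.2, -8.0, -2.3]
```

View pics/c8.png

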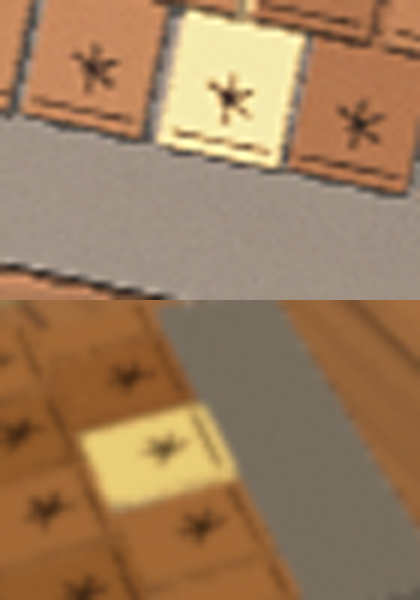

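```bash
cat >> meas.py <<'E'
from scipy.ndimage import map_coordinates
def prof(f,n,y,z):
    "panel x where the shingle ends and the board begins along panel line y"
    i=cv2.imread(f).astype(float); xs=np.arange(-25,15,.5); uv=np.array([proj(n,np.r_[G+x*ex+y*ey,z]) for x in xs])
    c=i[...,2]-i[...,0]; p=map_coordinates(c,[uv[:,1],uv[:,0]],order=1)
    k=np.median(p[:15]); hi=np.median(p[-14:-6]) ; m=(k+hi)/2
    j=max(q for q in range(len(xs)) if p[q]<m)
    if j+1>=len(xs): return np.nan
    return xs[j]+.5*(m-p[j])/(p[j+1]-p[j])
def flush(n,f):
    zn,zs=((18,18) if n=="top" else (28,26))
    N=[(y,prof(f,n,y,zn)) for y in (-95,-85,-75,-65,-55,55,65,75,85,95)]; Sh=[(y,prof(f,n,y,zs)) for y in range(-24,25,6)]
    print(n,"nb",np.round([q for _,q in N],1),"sh",np.round([q for _,q in Sh],1)); N=np.array(N); k=np.polyfit(*N[np.isfinite(N[:,1])].T,1); s=np.array(Sh); e=s[:,1]-np.polyval(k,s[:,0])
    print("   proud",np.median(e),"slope",np.polyfit(s[:,0],e,1)[0])
E
python3 - <<'E'
from meas import *
flush("top","pics/top8.png"); flush("scene","pics/scene8.png");
E
```

```text
top nb [1.7 1.1 0.3 0.5 1.1 0.3 1.2 0.9 0.6 1. ] sh [-1.  -0.3 -0.7 -0.9 -0.2 -1.1  0.1 -0.8  0. ]
   proud -1.6183217640278444 slope 0.011702587653943523Traceback (most recent call last):
  File "<stdin>", line 2, in <module>
  File "meas.py", line 34, in flush
    N=[(y,prof(f,n,y,zn)) for y in (-95,-85,-75,-65,-55,55,65,75,85,95)]; Sh=[(y,prof(f,n,y,zs)) for y in range(-24,25,6)]
          ~~~~^^^^^^^^^^
  File "meas.py", line 26, in prof
    i=cv2.imread(f).astype(float); xs=np.arange(-25,15,.5); uv=np.array([proj(n,np.r_[G+x*ex+y*ey,z]) for x in xs])
                                                                         ~~~~^^^^^^^^^^^^^^^^^^^^^^^^
  File "h.py", line 11, in proj
    K,E,_=cal(n); q=E[:3,:3]@p+E[:3,3]; q=K@[q[0],-q[1],-q[2]]; return q[:2]/q[2]
          ~~~^^^
  File "h.py", line 4, in cal
    c=env.get_calibration(n); return np.array(c["K"]),np.array(c["extrinsics"]),c
ValueError: time passes only in moves, steps and waits
```

```bash
sed -i 's/^def cal/from functools import lru_cache\n@lru_cache\ndef cal/' h.py
python3 - <<'E'
from meas import *
flush("scene","pics/scene8.png")
E
```

```text
scene nb [ 0.  -0.2 -0.1  0.4  0.4 -0.2 -0.2 -0.1 -0.  -0.1] sh [-2.1 -2.  -2.4 -2.3 -2.3 -2.2 -2.1 -2.  -1.6]
   proud -2.1334208985484913 slope 0.008788571687080726
```

Both views agree: it is about 2 mm proud and square. Returning for the last 2 mm push.

Run:
```python
from meas import *
goto(*(G-40*ex-.3*ey),70,np.pi-.1806)
```

```text
shift [-62.7 294.4  50.2] turn -0.2
```

step_arm --plan '[[[-8,38,0,0,-1],[-16,77,0,0,-1],[-25,116,10,0,-1],[-33,155,20,0,-1],[-42,195,30,0,-1],[-50,233,40,0,-1],[-57,270,50,0,-1],[-62.5,294.5,50,0,-1]]]'

```text
t: 19.18
eef_pos: [528.0, -3.9, 68.8]
tcp_rot: [3.142, -0.003, 2.964]
ft_force: [-0.1, -0.7, -0.8]
opening: 0.004
grip_force: 0.0
```

step_arm --plan '[[[0,0,0,0,-1],[0,0,0,0,-1],[0,0,0,0,-1]]]'

```text
t: 19.43
eef_pos: [528.4, -7.9, 70.5]
tcp_rot: [-3.141, -0.001, 2.963]
ft_force: [-0.2, 0.0, -0.1]
opening: 0.005
grip_force: 0.0
```

Run:
```python
from meas import *
p=env.state()["eef_pos"]; d=p[:2]-G; print("d",d@ex, d@ey,p[2],env.state()["tcp_rot"][2])
goto(*(G-30*ex-.3*ey),20.5,np.pi-.1806)
```

```text
d -40.90814249490138 1.2903711619545006 70.4739062816234 2.9626008434358284
shift [-10.9  -1.6  50. ] turn 0.1
```

step_arm --plan '[[[0,-1.5,20,0.1,-1],[0,-1.5,40,0.1,-1],[0,-1.5,49,0.1,-1],[0,-1.5,50,0.1,-1],[-8,-1.5,50,0.1,-1],[-16,-1.5,50,0.1,-1],[-20,-1.5,50,0.1,-1],[-20,-1.5,50,0.1,-1]]]'

```text
t: 20.1
eef_pos: [550.3, -14.2, 21.2]
tcp_rot: [3.142, 0.002, 2.959]
ft_force: [0.1, 0.0, 0.4]
opening: 0.005
grip_force: 0.0
```

step_arm --plan '[[[0,0,0,0,-1],[0,0,0,0,-1]]]'

```text
t: 20.27
eef_pos: [548.6, -13.8, 20.7]
tcp_rot: [-3.141, 0.0, 2.959]
ft_force: [0.5, 0.2, -0.7]
opening: 0.004
grip_force: 0.0
```

Run:
```python
from meas import *
p=env.state()["eef_pos"]; d=p[:2]-G; print("d",d@ex, d@ey,p[2],env.state()["tcp_rot"][2])
```

```text
d -19.982100385925257 -0.8482837947339515 20.706576582708365 2.9592145375844128
```

step_arm --plan '[[[-3,0,0,0,-1],[-5.5,0,0,0,-1],[-7.5,0,0,0,-1],[-8.5,0,0,0,-1],[-8.6,0,0,0,-1],[-8.6,0,0,0,-1],[-8.6,0,0,0,-1]]]'

```text
t: 20.85
eef_pos: [557.1, -15.4, 20.4]
tcp_rot: [-3.142, -0.0, 2.959]
ft_force: [-0.1, 0.3, 0.6]
opening: 0.006
grip_force: 0.0
```

Run:
```python
from meas import *
p=env.state()["eef_pos"]; d=p[:2]-G; print("d",d@ex, d@ey,p[2],env.state()["tcp_rot"][2])
```

```text
d -11.348214053630949 -0.8916328690066851 20.3831919286522 2.9591849505444783
```

step_arm --plan '[[[6,0,0,0,-1],[15,0,0,0,-1],[20,0,-30,0,-1],[30,-20,-60,0,-1],[40,-60,-80,0,-1],[50,-100,-100,0,-1],[60,-140,-100,0,-1],[70,-180,-100,0,-1]]]'

```text
t: 21.52
eef_pos: [457.2, -174.4, 121.7]
tcp_rot: [-3.141, 0.002, 2.96]
ft_force: [0.2, -0.3, -0.7]
opening: 0.0
grip_force: 0.0
```

step_arm --plan '[[[10,-40,0,0,-1],[20,-80,0,0,-1],[20,-120,0,0,-1],[20,-120,0,0,-1]]]'

```text
t: 21.85
eef_pos: [415.3, -293.0, 120.5]
tcp_rot: [-3.14, 0.001, 2.955]
ft_force: [-1.0, 0.8, -1.0]
opening: 0.004
grip_force: 0.0
```

Run:
```python
from meas import *
for n in("scene","top"):
    i=env.read_camera(n); cv2.imwrite(f"pics/{n}9.png",i); flush(n,f"pics/{n}9.png")
goto(*(G+32*ex),70,np.pi-.1806)
```

```text
scene nb [-0.  -0.3 -0.1  0.3  0.5 -0.2 -0.2 -0.  -0.  -0.2] sh [0.4 0.6 0.4 0.8 0.7 0.7 0.2 0.3 0.4]
   proud 0.44167948788603917 slope -0.0029826726613321063
top nb [1.8 1.1 8.1 0.4 1.  0.3 1.2 0.9 0.6 1. ] sh [1.8 1.1 2.1 0.9 2.3 1.7 1.1 2.4 1. ]
   proud -0.14903473782441634 slope 0.00972693822728818
shift [-131.8  295.6   50.1] turn -0.3
```

Flush within about 0.5 mm in both views. Now I press from above at about mid exposed length.

step_arm --plan '[[[-16,37,0,0,-1],[-32,74,0,0,-1],[-49,111,10,0,-1],[-66,148,20,0,-1],[-82,185,30,0,-1],[-99,222,40,0,-1],[-115,258,50,0,-1],[-131.8,295.5,50,0,-1]]]'

```text
t: 22.62
eef_pos: [599.2, -17.3, 68.5]
tcp_rot: [-3.141, -0.003, 2.961]
ft_force: [0.7, -0.7, 0.6]
opening: 0.005
grip_force: 0.0
```

step_arm --plan '[[[0,0,0,0,-1],[0,0,0,0,-1],[0,0,0,0,-1]]]'

```text
t: 22.87
eef_pos: [599.1, -20.0, 70.2]
tcp_rot: [-3.141, -0.001, 2.961]
ft_force: [0.2, 0.6, 0.4]
opening: 0.005
grip_force: 0.0
```

Run:
```python
from meas import *
goto(*(G+32*ex-.4*ey),25,np.pi-.1806)
```

```text
shift [-1.1 -2.4 45.2] turn 0.0
```

step_arm --plan '[[[-1,-2.4,15,0,-1],[-1,-2.4,30,0,-1],[-1,-2.4,38,0,-1],[-1,-2.4,42,0,-1],[-1,-2.4,43,0,-1],[-1,-2.4,43,0,-1],[-1,-2.4,43,0,-1]]]'

```text
t: 23.45
eef_pos: [601.0, -24.0, 28.0]
tcp_rot: [-3.142, 0.001, 2.959]
ft_force: [-0.6, 0.8, 0.1]
opening: 0.008
grip_force: 0.0
```

step_arm --plan '[[[0,0,0.5,0,-1],[0,0,1,0,-1],[0,0,1,0,-1],[0,0,1,0,-1]]]'

```text
t: 23.78
eef_pos: [600.8, -23.8, 26.5]
tcp_rot: [-3.142, 0.0, 2.959]
ft_force: [0.1, -0.3, -0.2]
opening: 0.002
grip_force: 0.0
```

step_arm --plan '[[[0,0,0.5,0,-1],[0,0,1,0,-1],[0,0,1.4,0,-1],[0,0,1.4,0,-1],[0,0,1.4,0,-1]]]'

```text
t: 24.2
eef_pos: [600.9, -23.7, 25.3]
tcp_rot: [-3.142, 0.0, 2.959]
ft_force: [-1.3, 0.4, 5.1]
opening: 0.011
grip_force: 2.5
```

step_arm --plan '[[[0,0,0.3,0,-1],[0,0,0.5,0,-1],[0,0,0.5,0,-1],[0,0,0.5,0,-1]]]'

```text
t: 24.53
eef_pos: [600.9, -23.8, 25.2]
tcp_rot: [-3.142, 0.001, 2.959]
ft_force: [-2.6, -0.2, 10.0]
opening: 0.006
grip_force: 5.1
```

step_arm --plan '[[[0.1,0,-0.3,0,-1],[0.2,0,-0.3,0,-1],[0.2,0,-0.3,0,-1],[0.2,0,-0.3,0,-1]]]'

```text
t: 24.87
eef_pos: [600.8, -23.8, 25.2]
tcp_rot: [-3.142, 0.001, 2.959]
ft_force: [-1.1, 0.4, 6.6]
opening: 0.003
grip_force: 3.4
```

Run:
```python
from meas import *
i=env.read_camera("scene"); cv2.imwrite("pics/scene10.png",i); flush("scene","pics/scene10.png")
print(env.state()["ft_force"],env.state()["eef_pos"])
cv2.imwrite("pics/s10.png",cv2.resize(i[100:260,130:340],(800,600),interpolation=cv2.INTER_CUBIC))
```

```text
scene nb [ nan  nan  nan  nan 13.7 -0.2 -0.2 -0.1  0.  -0.2] sh [nan 0.3 0.4 1.  1.3 1.4 0.6 0.9 1.1]
   proud nan slope nan
[-0.80365559  0.62639362  7.12224804] [600.82008257 -23.76890819  25.21943927]
```

View pics/s10.png

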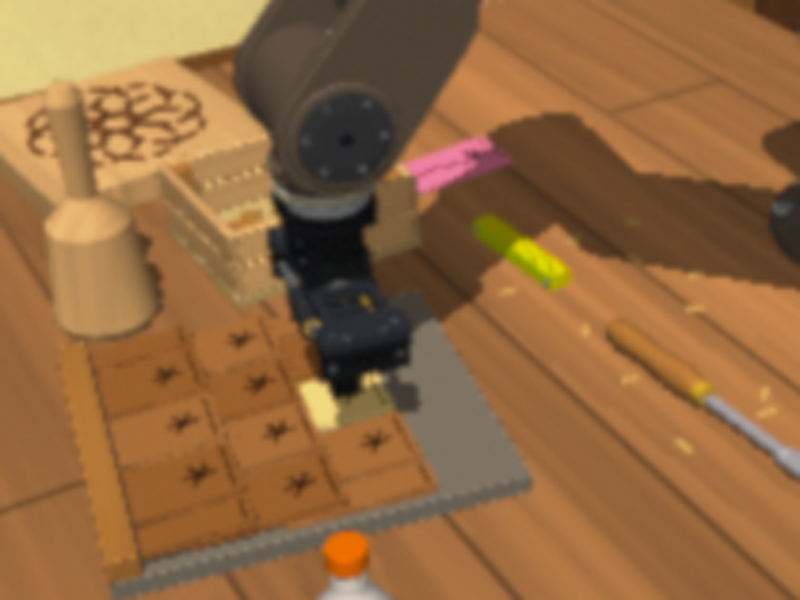

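The closed fingertips press on the pale shingle at about (345,385), its butt still in line, with the mallet, rule, gouge and glue unmoved. I check that the grey shingle is in the crate, then hand in.

Run:
```python
from meas import *
best=0
for f in ("t3","top6","top9"):
    i=cv2.imread(f"pics/{f}.png")[150:218,342:406].astype(int)
    m=(i[...,2]-i[...,0]<10)&(i.max(2)>60)&(i.max(2)<130); c=int(m.sum()); best=max(best,c); print(f,c)
if best>300: print(env.job_done())
```

```text
t3 681
top6 689
top9 926
the job is handed in; nothing more can be done
None
```

The job is handed in: the split shingle is in the crate, and the new one is slid in flush with its neighbours to about 0.5 mm and held down by the closed fingertips at about 7 N, after roughly 25 s of the 72 s allowed.

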